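Seal the biscuit container and hold the vacuum pump on its valve

TASK

Put the loose lid on the open biscuit container and press it down until it sits level and fully home on the rim all round, then let go of it. Then lift the vacuum pump out of its dock and hold it upright with its nozzle in the pocket on the lid's valve, pressing only lightly, so that the sprung nozzle is about half pushed in and never rammed. Finish while still holding the pump there so that it can draw the air out; do not shove the container about, and leave everything else on the worktop where it is.

Things in the scene. Friction and masses are not known exactly. Their poses are not given: they have to be found in the camera images.
- container: Open, round, clear biscuit container with stacks of biscuits inside (they end below the lid's plug), loose on the worktop, about 0.9 kg; the larger of two containers, the smaller one at the back is closed. 128 mm outside (131 over the bead), 85 mm high, walls 4 mm, mouth 120 mm wide. Origin: centre of its underside; z up.
- container_rim (a point): Centre of the container's mouth, level with the top of its rim, 85 mm above the container's origin. Set on the mouth, the lid first stops on its gasket a little cocked, its flange about 7 mm above the rim; 10 to 20 N straight down on its middle push it over its gasket until flange meets rim, and it stays. The lid's origin is then 65 mm above the container's origin.
- lid: Loose round white lid, 0.12 kg, lying right way up on its plug, left or right of the container. Origin: centre of the plug's underside; z up. Plug: 20 mm high, 100 mm wide at its foot, widening to 115 mm at the soft gasket bead (14 mm up); it goes inside the mouth. Flange: 134 mm wide, 20 to 26 mm above the origin; it comes down on the rim. In its middle stands the grey valve housing.
- valve (a point): Centre of the valve: on the floor of the round pocket, 27 mm wide and 5 mm deep, in the top of the lid's valve housing; 39 mm above the lid's origin. The housing is round and rigid, 26 to 44 mm above the lid's origin, 38 mm wide at its foot, 36 mm at its top; the lid is gripped by it.
- pump: Hand-held vacuum pump, 0.2 kg, standing upright in its dock, nozzle down. Origin: on its axis, at the tip of the free nozzle; z along the axis to its round top. White cylinder 44 mm across, from 26 to 140 mm above the origin, alike all round, so it can be gripped at any yaw; below it a grey neck 27 mm wide (14 to 26 mm) and the nozzle.
- nozzle_tip (a point): Centre of the tip of the pump's soft round nozzle (20 mm wide), which moves with the nozzle.
- nozzle (a joint): How far the sprung nozzle is pushed into the pump, in m: 0 free, 0.010 fully in (rigid stop). About 1.8 N to start and 0.6 N more for each mm (5 N at half travel); springs back. The pump draws only while the nozzle is partly in; at the stop its air way is shut.
- dock: White round charging dock of the pump, fixed, 92 mm wide at its foot, 42 mm high, collar 62 mm wide outside; on the other side of the container than the lid. The pump's lowest 38 mm stand in its well with about 3 mm of play; lift it straight up at least 50 mm to clear it. Origin: centre of its underside; the pump's origin starts 4 mm above it.
- salt_shaker: bystander: glass salt shaker with a domed cap, 44 mm wide, 90 mm tall, behind the container; origin under its centre
- spice_jar: bystander: spice jar with a green cap, 46 mm wide, 106 mm tall, behind the container to the right; origin under its centre
- cup_black: bystander: black mug, 86 mm wide (123 with its handle), 90 mm tall, behind the container to the left; origin under its centre
- cup_clear_b: bystander: grey-green plastic cup, 78 mm wide at its mouth, 109 mm tall, light, at the back on the left; origin under its centre
- teaspoon: bystander: teaspoon lying behind the container to the right, 138 x 28 x 12 mm; origin under its centre
Mind the look-alikes: they are no part of the job. Leave any purple or red look-alike of the dock alone.

How it is judged:
By the outcome, as a careful person would: the job done as asked, in the order asked, and still so for the second after the job is handed in, while the arm keeps its last pose, push and grip.
It also fails if it takes over 54 s, if anything falls off the work surface, if the arm or the gripper's body presses on something with over 40 N, if the wrist force passes 120 N, or if a joint passes its speed limit or range.

ROBOT

A 6-joint arm with a two-finger parallel gripper is mounted at the origin on a cart in front of the work surface, level with it; the furniture and walls round the work are solid. World frame = base frame: x ahead of the robot, y to its left, z up, the work surface at z = 0. Lengths are in m, angles in rad, forces in N, time in s.
With the tool pointing down it reaches from about 0.25 to 0.725 m from the base axis. Payload 4 kg.
Tool frame: the origin (TCP) lies midway between the tips of the shut fingers; the grasp point (between the pads) lies 19 mm behind it; z points along the fingers, y is the line along which they close (so a half turn about z gives the same grasp; the last joint's range is limited). The gripper opens to 85 mm and grips with 20 to 120 N. Pads are 22 mm wide; open, the fingers measure 114 mm over their backs; the gripper's body (76 mm by 85 mm) begins 54 mm behind the grasp point. The pads swing forward as they close: fully open they stand 13 mm farther back than shut.
Start: joints at [1.178, 0.241, 0.005, 1.335, 0, 1.571], TCP at [0.191, 0.462, 0.231] pointing down, gripper open.
Joint ranges: [-2.72, 2.72], [-1.05, 1.87], [-1.09, 1.28], [-1.99, 2.15], [-1.42, 1.44], [-3.14, 3.14]. Speed limits (rad/s): [2.79, 2.79, 3.14, 3.14, 3.14, 3.14].

INTERFACE

Orientations are given as a unit quaternion [x, y, z, w].
In Python, from workcell import get_obs, camera, job_done, silhouettes gives the robot as it stands. The module is installed in compiled form; this text tells all that it offers.
- The arm moves only by the tool drive_tool, never from a script. Its argument "increments" is a list of rows, each a list of 3 entries, a list of its own where there are three numbers: the shift along the world's x, y, z in mm, then the turn, a rotation vector about the world's x, y, z in degrees, then the opening, from 0 (shut) to 1 (fully open). A call has 1 to 8 rows; each row shifts and turns the commanded pose from where the row before left it; what a row does not reach is not made up. A row lasts 1/12 s, in which the tool goes at most 41.7 mm and 7.16 degrees, less where a joint would pass 70% of its speed; a pose out of reach is approached as far as the arm can. A call is refused whole if a number of a shift passes 41.7 or a number of a turn 7.16, either way. A call with a gripper value outside its range is refused whole. The fingers move at their own pace and stop on an object; the grip force is fixed at half the most. Time passes only in rows, so rows that do not move let the fingers close. It gives the time, the measured TCP pose, the force, the opening and the grip force at its end, in the units of the state.
- get_obs(): the state, without advancing time (a new reading comes with each control period).
- camera(name): name is "scene" or "side" or "wrist"; returns a dict with "image" (480x640x3 uint8, red, green, blue), "K" (3x3 intrinsics, pixels), "k1" (the pictures are not rectified: a ray, as slopes to the right and down, at radius r is drawn at 1 + k1 r^2 times it, then the intrinsics apply), "view" (4x4, takes a point from world to camera coordinates). Camera axes: x right, y down, z forward; pixel columns grow to the right and rows downward; lengths in m; the calibration is good to about 2 mm. A picture is of the moment at which its call begins. There is no depth.
- job_done(): hands the job in; it is judged then, once.
Trained networks look in a picture, given as the dict that the camera call returned (one of the last four; its "shot" number tells which), for a name from the list of things; names that differ only in an ending like _2 or _b are one class to them, and where a whole thing is asked for, a point or a joint stands for the part that bears it (a point fixed in the world has none). Each returns a list of dicts, best first, with "conf" (0 to 1); they miss things now and then, are a little off and sometimes report something else, mostly with a low value. They report only what shows in the picture. A call takes as long as a camera call. They do not tell look-alikes from the thing itself.
- silhouettes(query, picture): "region" (480x640 bool, what is visible of it) and "bbox" ([left, top, right, bottom] in pixels, round what is visible of it).
The state is a dict: "clock": time; "joint_pos": joint angles; "joint_vel": joint speeds; "tau": joint torques, N m; "eef_pos": TCP position; "tool_rot": TCP orientation; "ft_force": force on the tool from outside, world axes, zero at the start; "ft_torque": the same for the moment, N m; "grip_width": finger opening in m; "grasp_force": force on a finger pad.
Only numpy, scipy, OpenCV 4.12 (cv2) and the standard library are available. Lean on these libraries where they do the work, as an engineer would, in place of code of your own. Each camera call takes 0.05 s, during which the arm holds its last target. There are 200 camera calls.

## Working session

There is one attempt and no reset: what is moved stays moved. The work goes in short steps, Python scripts to look and compute and a tool call to move; the robot and the scene stay as the last step left them, time stands still between calls to the robot, and variables do not carry over. Pictures are saved under pics/ and viewed, at most 10 in all, crops included, and the job is handed in when it is done.

Besides the shell and the picture viewer there is one more tool, called after "Request:" by a JSON object that holds its "op" and its "data", one argument or row to a line. drive_tool: Moves the arm, as the interface text tells. Its arguments: {"type":"object","properties":{"increments":{"type":"array"}},"required":["increments"]}

```bash
mkdir -p pics; cat > h.py <<'E'
import numpy as np, cv2
from workcell import get_obs, camera, job_done, silhouettes
def save(p,n): cv2.imwrite('pics/'+n,p['image'][:,:,::-1])
def ray(p,u,v):
    K=np.array(p['K']);V=np.array(p['view']);k=p['k1']
    d=np.array([(u-K[0,2])/K[0,0],(v-K[1,2])/K[1,1]]);s=d.copy()
    for _ in range(20): s=d/(1+k*(s@s))
    R=V[:3,:3];o=-R.T@V[:3,3];r=R.T@np.array([*s,1]);return o,r/np.linalg.norm(r)
def atz(p,u,v,z):
    o,r=ray(p,u,v);return o+r*(z-o[2])/r[2]
def proj(p,X):
    K=np.array(p['K']);V=np.array(p['view']);c=V[:3,:3]@np.asarray(X)+V[:3,3];s=c[:2]/c[2];s=s*(1+p['k1']*(s@s))
    return np.array([K[0,0]*s[0]+K[0,2],K[1,1]*s[1]+K[1,2]])
def tri(rs):
    A=np.zeros((3,3));b=np.zeros(3)
    for o,r in rs:
        P=np.eye(3)-np.outer(r,r);A+=P;b+=P@o
    X=np.linalg.solve(A,b);return X,[np.linalg.norm((np.eye(3)-np.outer(r,r))@(X-o)) for o,r in rs]
E
python3 - <<'E'
from h import *
for n in ['scene','side']:
    p=camera(n);save(p,n+'0.png');V=np.array(p['view']);print(n,-V[:3,:3].T@V[:3,3],p['k1'],np.array(p['K']).round(1).tolist())
    for q in ['container','lid','valve','pump','dock','nozzle']:
        for d in silhouettes(q,p)[:3]: print(q,round(d['conf'],2),d['bbox'])
o=get_obs();print(o['clock'],o['eef_pos'],o['tool_rot'],o['grip_width'],o['ft_force'])
E
```

```text
scene [-0.34064996 -0.8120242   0.72379452] -0.18127249414814842 [[559.1, 0.0, 319.8], [0.0, 559.1, 242.9], [0.0, 0.0, 1.0]]
container 0.65 [296.7, 218.0, 358.4, 272.6]
container 0.64 [214.0, 218.3, 247.3, 241.3]
lid 0.83 [365.1, 302.4, 427.2, 348.7]
valve 0.57 [365.6, 302.4, 427.8, 344.4]
valve 0.48 [260.3, 178.2, 283.8, 215.9]
pump 0.58 [218.9, 183.4, 238.4, 225.5]
dock 0.94 [213.9, 218.2, 246.8, 239.2]
dock 0.64 [244.4, 230.9, 281.3, 264.3]
dock 0.19 [393.7, 274.2, 450.0, 282.8]
side [ 0.11122996 -0.72713399  0.66116555] -0.022515245431470942 [[519.7, 0.0, 316.0], [0.0, 519.7, 239.7], [0.0, 0.0, 1.0]]
container 0.95 [305.0, 222.5, 368.2, 296.7]
container 0.33 [225.7, 203.0, 264.6, 230.7]
lid 0.79 [331.1, 356.5, 414.7, 428.5]
lid 0.47 [229.3, 164.9, 256.3, 212.0]
valve 0.88 [327.4, 357.9, 416.3, 427.7]
valve 0.27 [227.2, 204.7, 265.0, 233.3]
pump 0.86 [229.0, 163.6, 254.4, 211.8]
dock 0.81 [167.0, 213.0, 208.1, 249.7]
dock 0.69 [227.3, 202.0, 262.5, 228.4]
dock 0.56 [246.8, 229.7, 287.8, 259.7]
0.7 [0.19137972 0.46193321 0.23135224] [1.95135609e-01 9.80776271e-01 3.24089601e-05 3.47738442e-06] 0.08509351430863134 [-0.68473929  0.07138025 -0.46892879]
```

View pics/scene0.png

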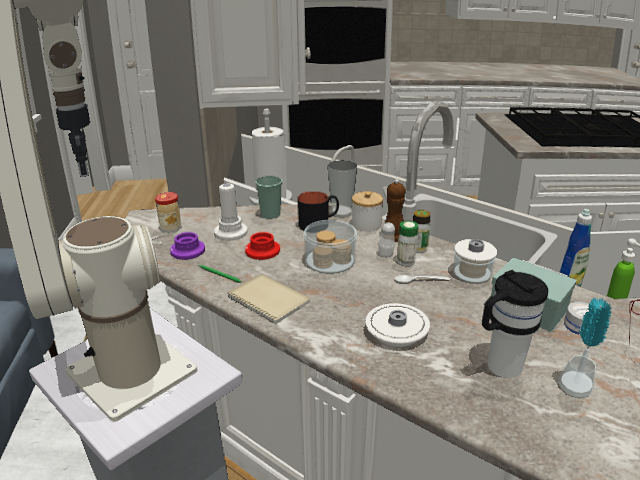

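View pics/side0.png

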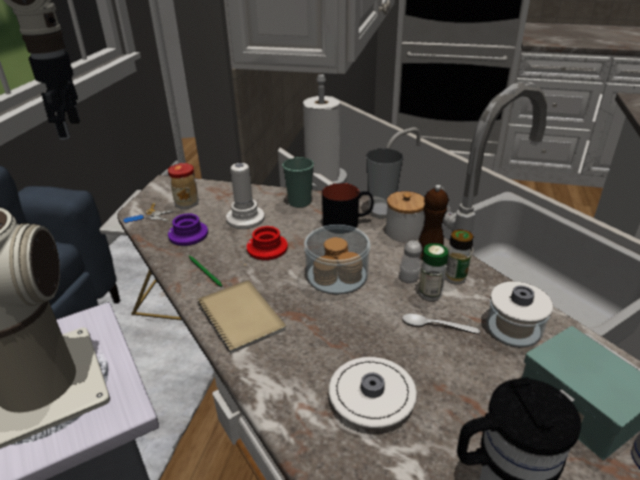

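The scene shows three candidate docks:
- Purple at scene (187,245). This is a look-alike.
- Red at scene (263,245). This is a look-alike.
- White, carrying the white pump, at scene (230,215) and side (243,205). This is the one meant, since it is white and holds the pump.

The open container is the larger one, at scene (330,246) and side (337,258). The small closed one at scene (475,258) is a bystander. The loose lid lies at scene (397,325) and side (373,393).

I'll fit the known shapes in both views and confirm with a crop.

```bash
cat >> h.py <<'E'
from scipy.optimize import least_squares
T=np.linspace(0,2*np.pi,48,endpoint=False)
def circ(r,z): return np.c_[r*np.cos(T),r*np.sin(T),0*T+z]
M={'lid':[(.05,0),(.067,.02),(.067,.026),(.018,.044)],'container':[(.064,0),(.0655,.085),(.064,.04)],
 'pump':[(.022,.06),(.022,.14)],'dock':[(.046,0),(.031,.042)]}
def fit(q,obs,x0,use=None):
    P=np.vstack([circ(*c) for c in M[q]])
    def f(x):
        e=[]
        for p,b,w in obs:
            u=np.array([proj(p,x+a) for a in P]);bb=np.r_[u.min(0),u.max(0)]
            e+=list((bb-b)*np.array(w))
        return np.array(e)
    s=least_squares(f,x0,loss='soft_l1');return s.x,f(s.x)
def mbb(d):
    m=np.array(d['region']).astype(np.uint8);n,l,st,_=cv2.connectedComponentsWithStats(m);i=1+st[1:,4].argmax();x,y,w,h=st[i][:4]
    return np.array([x,y,x+w-1,y+h-1.])
E
python3 - <<'E'
from h import *
near={'lid':((397,325),(373,393)),'container':((330,246),(337,258)),'pump':((228,200),(241,187)),'dock':((230,230),(245,215))}
P=[camera('scene'),camera('side')]
im=P[1]['image'][140:440,120:440];cv2.imwrite('pics/crop.png',cv2.resize(im,(640,600),interpolation=cv2.INTER_CUBIC)[:,:,::-1])
for q in near:
    obs=[];r=[]
    for p,c in zip(P,near[q]):
        L=[d for d in silhouettes(q,p) if np.hypot((d['bbox'][0]+d['bbox'][2])/2-c[0],(d['bbox'][1]+d['bbox'][3])/2-c[1])<18]
        if L:
            b=mbb(L[0]);w=[1,1,1,0 if q=='pump' else 1]
            if q=='dock': w=[1,0,1,1]
            obs.append((p,b,w));print(q,b,round(L[0]['conf'],2));r.append(ray(p,(b[0]+b[2])/2,(b[1]+b[3])/2))
    x0=tri(r)[0] if len(r)>1 else atz(P[0],*near[q][0],.05)
    x,e=fit(q,obs,x0);print(q,'origin',x.round(4),'reach',np.hypot(*x[:2]).round(3),e.round(1))
E
```

```text
lid [364. 303. 430. 346.] 0.67
lid [328. 357. 415. 428.] 0.97
lid origin [ 0.4448 -0.3068  0.0026] reach 0.54 [-0.3 -0.6 -1.1  0.4 -0.1 -0.5  1.1  0.8]
container [303. 220. 356. 272.] 0.71
container [304. 225. 368. 293.] 0.64
container origin [ 5.742e-01 -7.800e-03 -5.000e-04] reach 0.574 [-1.  -1.4 -0.7  1.5  0.1 -1.5  2.3  1.9]
pump [219. 183. 237. 223.] 0.73
pump [230. 163. 253. 209.] 0.62
pump origin [0.5028 0.2894 0.0041] reach 0.58 [-0.5 -0.3  0.4 -0.   0.3  0.3 -0.2 -0. ]
dock [214. 219. 247. 239.] 0.63
dock [227. 200. 265. 229.] 0.63
dock origin [0.5054 0.2947 0.0043] reach 0.585 [ 0.1 -0.   0.1  0.3 -0.  -0.  -0.1 -0.3]
```

View pics/crop.png

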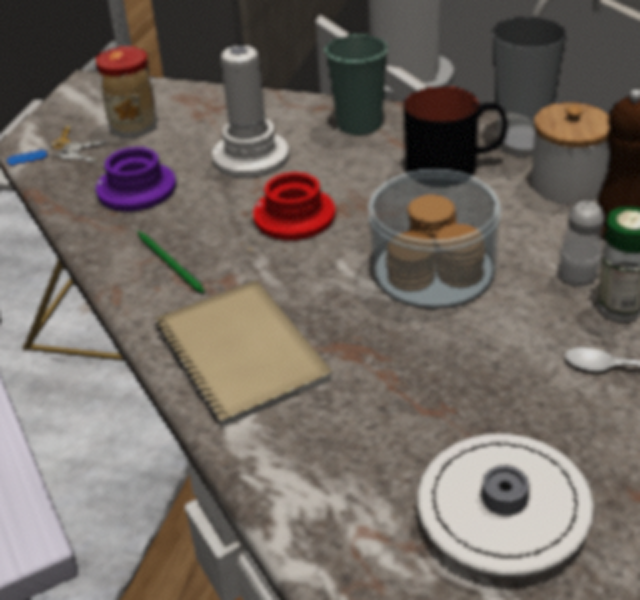

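The crop confirms all three. The loose white lid with its grey housing is at crop (505,500), the open container at (433,240) and the white pump in its white dock at (250,110). The measured origins have z of 3, 0 and 4 mm, which matches the text. I'll move above the lid.

Request:
{"op": "drive_tool", "data": {
  "increments": [
    [[12,-38,0],[0,0,0],0.7],
    [[13,-38,0],[0,0,0],0.7],
    [[12,-38,0],[0,0,0],0.7],
    [[13,-38,0],[0,0,0],0.7],
    [[12,-38,0],[0,0,0],0.7],
    [[13,-38,0],[0,0,0],0.7],
    [[13,-38,0],[0,0,0],0.7],
    [[13,-38,0],[0,0,0],0.7]
  ]
}}

```text
clock: 1.87
eef_pos: [0.2925, 0.1562, 0.2316]
tool_rot: [0.195, 0.981, 0.0, 0.001]
ft_force: [1.1, -0.3, 0.1]
grip_width: 0.0598
grasp_force: 0.0
```

Request:
{"op": "drive_tool", "data": {
  "increments": [
    [[12,-38,0],[0,0,0],0.7],
    [[13,-38,0],[0,0,0],0.7],
    [[12,-38,0],[0,0,0],0.7],
    [[13,-38,0],[0,0,0],0.7],
    [[12,-38,0],[0,0,0],0.7],
    [[13,-38,0],[0,0,0],0.7],
    [[13,-38,0],[0,0,0],0.7],
    [[13,-38,0],[0,0,0],0.7]
  ]
}}

```text
clock: 2.53
eef_pos: [0.3936, -0.1483, 0.2316]
tool_rot: [0.196, 0.981, 0.0, 0.001]
ft_force: [1.6, 0.5, -0.1]
grip_width: 0.0599
grasp_force: 0.0
```

Request:
{"op": "drive_tool", "data": {
  "increments": [
    [[13,-40,0],[0,0,0],0.6],
    [[13,-40,0],[0,0,0],0.6],
    [[13,-40,0],[0,0,0],0.6],
    [[13,-40,0],[0,0,0],0.6],
    [[0,0,0],[0,0,0],0.6],
    [[0,0,0],[0,0,0],0.6]
  ]
}}

```text
clock: 3.03
eef_pos: [0.4448, -0.3064, 0.2298]
tool_rot: [0.197, 0.98, 0.0, -0.001]
ft_force: [0.4, 0.9, 0.5]
grip_width: 0.0514
grasp_force: 0.0
```

```bash
python3 - <<'E'
from h import *
o=get_obs();print(o['clock'],o['eef_pos'],o['tool_rot'],o['grip_width'],o['joint_pos'],o['ft_force'])
p=camera('wrist');save(p,'w1.png');V=np.array(p['view']);print(-V[:3,:3].T@V[:3,3],V[2,:3])
for q in ['lid','valve']:
    for d in silhouettes(q,p)[:2]: print(q,d['conf'],d['bbox'])
print([proj(p,np.array([.4448,-.3068,z])) for z in (0.044,.026)], proj(p,o['eef_pos']))
E
```

```text
3.0333 [ 0.44480983 -0.30644141  0.22983838] [ 1.96763943e-01  9.80450328e-01  4.66321095e-04 -9.42122859e-04] 0.051429858529085326 [-6.03319735e-01  3.22897256e-01  1.12892465e-01  1.36289086e+00
  1.14212525e-04 -2.07207151e-01] [0.38789245 0.94910603 0.51961304]
[ 0.38252318 -0.28009138  0.37248124] [ 0.24510792 -0.1030394  -0.96400466]
lid 0.86 [247.6, 142.6, 390.3, 282.6]
valve 0.88 [248.2, 146.4, 390.3, 278.1]
[array([318.49220041, 215.5833751 ]), array([318.52443467, 211.76416833])] [318.53184116 304.56432944]
```

View pics/w1.png

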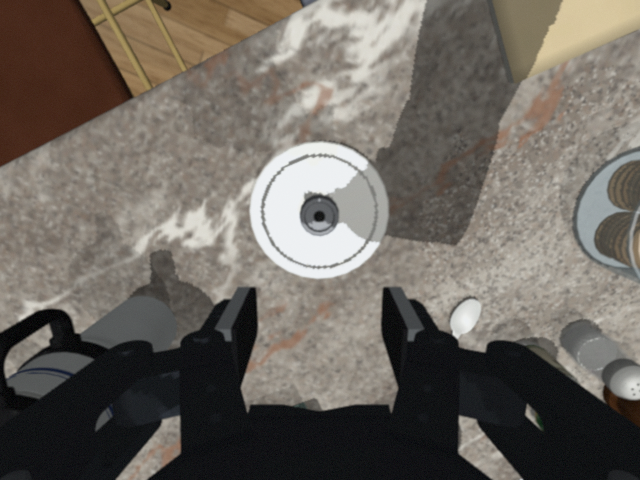

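The wrist picture shows the lid's housing at (319,214), where (318.5,215.6) was predicted, so the lid pose is good to about 1 mm. I'll descend and grip.

Request:
{"op": "drive_tool", "data": {
  "increments": [
    [[0,0,-35],[0,0,0],0.6],
    [[0,0,-35],[0,0,0],0.6],
    [[0,0,-35],[0,0,0],0.6],
    [[0,0,-35],[0,0,0],0.6],
    [[0,0,-30],[0,0,0],0.6],
    [[0,0,-16],[0,0,0],0.6],
    [[0,0,-8],[0,0,0],0.6],
    [[0,0,0],[0,0,0],0.6]
  ]
}}

```text
clock: 3.85
eef_pos: [0.4438, -0.3026, 0.0363]
tool_rot: [0.194, 0.981, 0.001, -0.001]
ft_force: [0.5, 0.6, -0.2]
grip_width: 0.0512
grasp_force: 0.0
```

Request:
{"op": "drive_tool", "data": {
  "increments": [
    [[0,0,-4],[0,0,0],0.6],
    [[0,0,-2],[0,0,0],0.6],
    [[0,0,0],[0,0,0],0.6],
    [[0,0,0],[0,0,0],0.6]
  ]
}}

```text
clock: 4.18
eef_pos: [0.4457, -0.305, 0.0325]
tool_rot: [0.195, 0.981, -0.0, 0.001]
ft_force: [-0.0, 0.0, -0.8]
grip_width: 0.0514
grasp_force: 0.0
```

Request:
{"op": "drive_tool", "data": {
  "increments": [
    [[0,-1,-3],[0,0,0],0.6],
    [[0,0,0],[0,0,0],0.6],
    [[0,0,0],[0,0,0],0.0],
    [[0,0,0],[0,0,0],0.0],
    [[0,0,0],[0,0,0],0.0],
    [[0,0,0],[0,0,0],0.0],
    [[0,0,0],[0,0,0],0.0]
  ]
}}

```text
clock: 4.77
eef_pos: [0.445, -0.3059, 0.0289]
tool_rot: [0.195, 0.981, -0.0, 0.0]
ft_force: [-1.9, -0.1, 5.9]
grip_width: 0.0354
grasp_force: 60.0
```

Request:
{"op": "drive_tool", "data": {
  "increments": [
    [[0,0,10],[0,0,0],0.0],
    [[0,0,25],[0,0,0],0.0],
    [[0,0,35],[0,0,0],0.0],
    [[0,0,35],[0,0,0],0.0],
    [[0,0,25],[0,0,0],0.0],
    [[8,20,5],[0,0,0],0.0],
    [[14,32,0],[0,0,0],0.0],
    [[14,32,0],[0,0,0],0.0]
  ]
}}

```text
clock: 5.43
eef_pos: [0.4813, -0.2216, 0.1645]
tool_rot: [0.197, 0.98, -0.0, 0.001]
ft_force: [1.1, 0.2, -1.8]
grip_width: 0.0352
grasp_force: 60.1
```

Request:
{"op": "drive_tool", "data": {
  "increments": [
    [[14,32,0],[0,0,0],0.0],
    [[10,22,0],[0,0,0],0.0],
    [[5,12,0],[0,0,0],0.0],
    [[0,0,0],[0,0,0],0.0],
    [[0,0,0],[0,0,0],0.0],
    [[0,0,0],[0,0,0],0.0]
  ]
}}

```text
clock: 5.93
eef_pos: [0.5094, -0.1564, 0.1632]
tool_rot: [0.196, 0.981, -0.0, -0.0]
ft_force: [-1.0, -0.3, -1.6]
grip_width: 0.0351
grasp_force: 60.2
```

```bash
python3 - <<'E'
from h import *
o=get_obs();print(o['clock'],o['eef_pos'],o['tool_rot'],o['grip_width'],o['ft_force'])
P=[camera(n) for n in ('wrist','side','scene')];save(P[0],'w2.png');save(P[1],'s2.png')
x0=np.array([.574,-.008,0]);obs=[]
for p in P:
    c=proj(p,x0+[0,0,.04])
    L=[d for d in silhouettes('container',p) if abs((d['bbox'][0]+d['bbox'][2])/2-c[0])+abs((d['bbox'][1]+d['bbox'][3])/2-c[1])<50]
    print(c)
    if L: b=mbb(L[0]);print(b,L[0]['conf']);obs.append((p,b,[1]*4))
for k in ([0],[1],[2],range(len(obs))):
    try: print(k,*[v.round(4) for v in fit('container',[obs[i] for i in k],x0)])
    except Exception as e: print(e)
E
```

```text
5.9333 [ 0.50938243 -0.15643067  0.16318381] [ 1.95585937e-01  9.80686457e-01 -3.16027195e-04 -3.39522347e-04] 0.03508606001898344 [-0.98617174 -0.31609983 -1.56959337]
[537.5818739  235.78289428]
[439. 145. 639. 344.] 0.67
[337.05699513 259.32041594]
[304. 224. 358. 294.] 0.74
[328.67489851 246.27835627]
[304. 219. 354. 272.] 0.93
[0] [ 0.609   0.001  -0.0548] [-1.8106 30.1887  0.8668 -1.7165]
[1] [ 0.6034  0.0625 -0.0554] [-3.4345  2.5418  3.1928 -1.8857]
[2] [ 0.621   0.0322 -0.0334] [-0.3426  0.3459  0.3424 -0.3279]
range(0, 3) [ 0.5761 -0.0039 -0.0056] [-1.42700e+00  6.95600e-01  5.04554e+01 -3.98600e-01  2.22000e-02
  5.58600e-01  1.17790e+01  1.53220e+00 -2.53120e+00  7.00600e-01
  5.01500e-01  2.48750e+00]
```

View pics/w2.png

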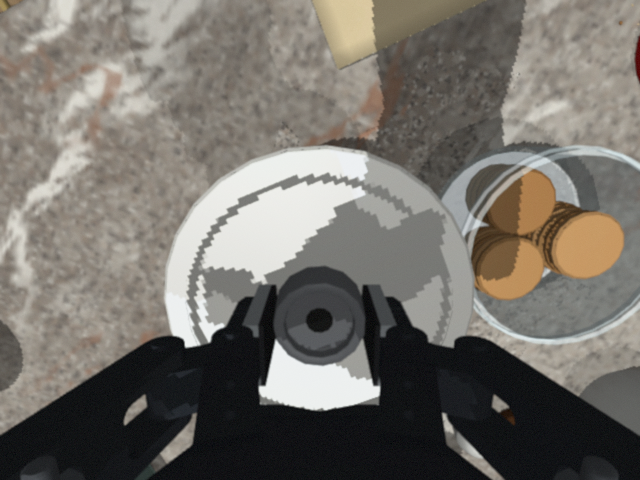

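```bash
cat > c.py <<'E'
from h import *
def pc(P,x,q,w):
    pts=np.vstack([circ(*c) for c in M[q]])+x;u=np.array([proj(P,a) for a in pts]);return np.r_[u.min(0),u.max(0)]
E
python3 - <<'E'
from c import *
P=[camera('wrist'),camera('side'),camera('scene')]
o=get_obs();t=o['eef_pos']
print('lid pred',pc(P[0],t-[0,0,.029],'lid',0)); print([mbb(d) for d in silhouettes('lid',P[0])[:1]])
W=P[0]; B=np.array([439,145,0,344.])
Q=np.vstack([circ(*c) for c in M['container']])
def bb(p,x): 
    u=np.array([proj(p,a) for a in Q+np.r_[x,0]]);return np.r_[u.min(0),u.max(0)]
for w in ([1,1,0,1],[0,1,0,1]):
    s=least_squares(lambda x:(bb(W,x)-B)*w,[.574,-.008]);print('wrist',s.x.round(4),((bb(W,s.x)-B)*w).round(1))
S=np.array([304,224.5,0,294]);C=np.array([303,219.5,355,272.])
S0=np.array([304,224.5,368,295])
s=least_squares(lambda x:np.r_[bb(P[1],x)-S0,bb(P[2],x)-C],[.574,-.008]);print('sc+side',s.x.round(4),s.fun.round(1))
s=least_squares(lambda x:np.r_[bb(P[1],x)-S0,bb(P[2],x)-C,(bb(W,x)-B)*[.7,1,0,1]],[.574,-.008]);print('all',s.x.round(4),s.fun.round(1))
# overlay
im=W['image'][:,:,::-1].copy()
for c in ((.0655,.085),(.064,0)):
    u=np.array([proj(W,a) for a in circ(*c)+np.r_[s.x,0]]);cv2.polylines(im,[u.round().astype(int)],True,(0,0,255) if c[1] else (0,200,0),1)
for r,z in ((.067,.026),(.018,.044)):
    u=np.array([proj(W,a) for a in circ(r,z)+t-[0,0,.029]]);cv2.polylines(im,[u.round().astype(int)],True,(255,0,0),1)
cv2.imwrite('pics/ov.png',im)
E
```

```text
lid pred [162.34715424 139.59128595 477.37344495 431.05890333]
[array([164., 145., 474., 410.])]
wrist [ 0.5749 -0.0039] [-0.  -1.5  0.   2. ]
wrist [ 0.5064 -0.1678] [-0.  -0.8  0.   1. ]
sc+side [ 0.5725 -0.0082] [-0.6 -0.8  1.7  0.1 -1.3 -0.8  0.   1.7]
all [ 0.5743 -0.0053] [-0.5 -1.7  1.6 -1.  -1.7 -1.4 -0.5  1.  -1.2 -1.4  0.   2. ]
```

View pics/ov.png

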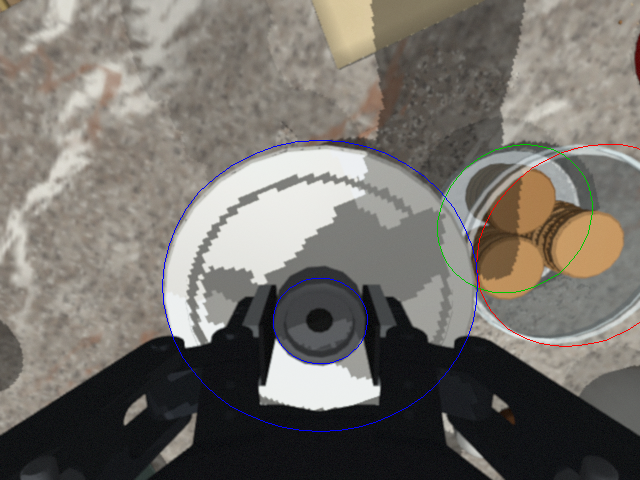

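The rim ellipse seen in the picture (left about 466, top 147, bottom 342) lies about 10 px left of the predicted one. The view is partly cut off, so I'll step back and up for a full view of the mouth.

Request:
{"op": "drive_tool", "data": {
  "increments": [
    [[-4,-9,30],[0,0,0],0.0],
    [[-4,-9,38],[0,0,0],0.0],
    [[-4,-9,38],[0,0,0],0.0],
    [[-3,-8,30],[0,0,0],0.0],
    [[0,0,14],[0,0,0],0.0],
    [[0,0,0],[0,0,0],0.0],
    [[0,0,0],[0,0,0],0.0],
    [[0,0,0],[0,0,0],0.0]
  ]
}}

```text
clock: 7.1
eef_pos: [0.4943, -0.1902, 0.3116]
tool_rot: [0.195, 0.981, 0.0, -0.001]
ft_force: [0.0, 0.6, -1.6]
grip_width: 0.0354
grasp_force: 60.3
```

```bash
python3 - <<'E'
from c import *
import pickle
W=camera('wrist');o=get_obs();t=np.array(o['eef_pos']);print(o['clock'],t)
pickle.dump((W,t),open('w3.pkl','wb'))
for d in silhouettes('container',W)[:3]: print(d['conf'],mbb(d))
x=np.array([.5743,-.0053,0])
c=proj(W,x+[0,0,.05]);print(c)
x1,y1=int(max(0,min(500,c[0]-110))),int(max(0,c[1]-100))
im=W['image'][y1:y1+200,x1:x1+200,::-1].copy();print(x1,y1)
cv2.imwrite('pics/w3.png',cv2.resize(im,(600,600),interpolation=cv2.INTER_CUBIC))
E
```

```text
7.15 [ 0.49413234 -0.19003524  0.31114654]
[501.69542817 204.45276802]
391 104
```

View pics/w3.png

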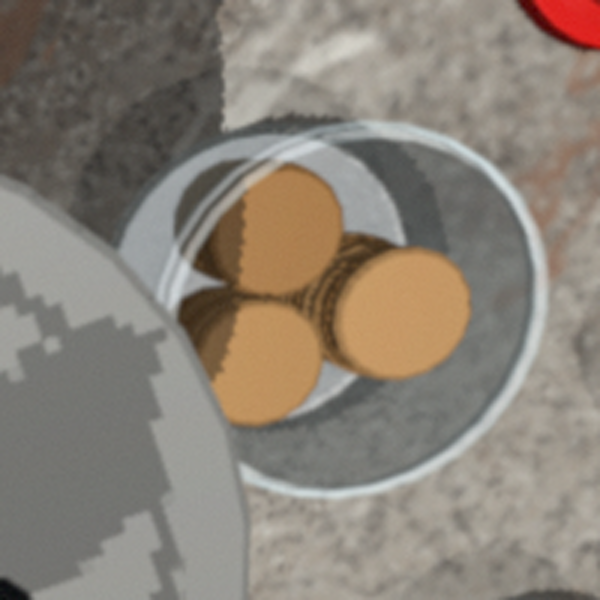

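```bash
python3 - <<'E'
from c import *
import pickle
W,t=pickle.load(open('w3.pkl','rb'))
p=np.array([(548,290),(380,121),(335,497),(240,466),(158,300),(450,137),(500,430),(270,140),(530,215)])/3+[391,104]-1/3
def f(x,r=None,z=None,full=False):
    r=x[2];z=.084
    e=[]
    for u in p:
        X=atz(W,*u,z);e.append(np.hypot(*(X[:2]-x[:2]))-r)
    return np.array(e)*1000
s=least_squares(f,[.574,-.005,.0655],loss='soft_l1');print(s.x.round(4),f(s.x).round(1))
s=least_squares(lambda x:f([*x,.0655]),[.574,-.005],loss='soft_l1');print(s.x.round(4),f([*s.x,.0655]).round(1))
# lid actual vs TCP: flange visible
T0=t-[0,0,.029];print([proj(W,T0+[0,0,.044]),proj(W,T0+[.067*.383,.067*.924,.023])])
E
```

```text
[ 0.5695 -0.0149  0.0646] [ 0.5 -0.5 -0.2 -3.4  0.6 -0.9  4.8  2.6 -0.7]
[ 0.5698 -0.0152] [-0.2 -0.9 -1.5 -4.7 -0.4 -1.3  3.8  2.1 -1.3]
[array([318.61072358, 320.58672764]), array([472.15913255, 297.9552706 ])]
```

```bash
python3 - <<'E'
from c import *
import pickle
W,t=pickle.load(open('w3.pkl','rb'))
def grad(im):
    g=cv2.GaussianBlur(im,(0,0),1.2).astype(np.float32);G=0
    for c in range(3):
        G=G+np.hypot(cv2.Sobel(g[:,:,c],5,1,0),cv2.Sobel(g[:,:,c],5,0,1))
    return G
S=camera('side');C=camera('scene')
cams=[('w',W,grad(W['image'])),('side',S,grad(cv2.imread('pics/side0.png')[:,:,::-1])),('scene',C,grad(cv2.imread('pics/scene0.png')[:,:,::-1]))]
lid=np.array([proj(W,a) for a in circ(.067,.023)+t-[0,0,.029]]);lp=lid.astype(np.float32)
T0=np.linspace(0,2*np.pi,180,endpoint=False)
xs=np.arange(.558,.588,.001);ys=np.arange(-.028,.008,.001)
tot={}
for n,p,G in cams:
  K=np.array(p['K']);V=np.array(p['view'])
  for r,z in ((.0655,.084),(.0655,.081),(.064,.084)):
    best=[]
    sc=np.zeros((len(xs),len(ys)))
    for i,x in enumerate(xs):
      for j,y in enumerate(ys):
        X=np.c_[x+r*np.cos(T0),y+r*np.sin(T0),0*T0+z]@V[:3,:3].T+V[:3,3]
        s=X[:,:2]/X[:,2:];s=s*(1+p['k1']*(s**2).sum(1,keepdims=True));u=s*K[0,0]+[K[0,2],K[1,2]]
        if n=='w': u=u[[cv2.pointPolygonTest(lp,(float(a),float(b)),True)<-6 for a,b in u]]
        v=cv2.remap(G,u[:,0].astype(np.float32),u[:,1].astype(np.float32),1)
        sc[i,j]=np.mean(np.minimum(v,np.percentile(v,80)))
    k=np.unravel_index(sc.argmax(),sc.shape);print(n,r,z,xs[k[0]].round(4),ys[k[1]].round(4),sc.max().round(1),sc.mean().round(1))
    tot[(r,z)]=tot.get((r,z),0)+sc/sc.mean()
for k,v in tot.items():
    q=np.unravel_index(v.argmax(),v.shape);print('tot',k,xs[q[0]].round(4),ys[q[1]].round(4),v.max().round(2))
E
```

```text
w 0.0655 0.084 0.566 -0.019 326.1 126.0
w 0.0655 0.081 0.568 -0.018 324.1 127.8
w 0.064 0.084 0.568 -0.018 353.4 125.3
side 0.0655 0.084 0.579 -0.011 169.0 122.3
side 0.0655 0.081 0.582 -0.007 173.1 117.7
side 0.064 0.084 0.572 -0.002 190.1 123.8
scene 0.0655 0.084 0.579 -0.01 297.5 176.3
scene 0.0655 0.081 0.583 -0.006 301.8 163.2
scene 0.064 0.084 0.579 -0.009 313.8 178.6
tot (0.0655, 0.084) 0.566 -0.019 4.54
tot (0.0655, 0.081) 0.568 -0.018 4.49
tot (0.064, 0.084) 0.567 -0.017 4.6
```

```bash
python3 - <<'E'
from c import *
import pickle
W,t=pickle.load(open('w3.pkl','rb'));print('k1',W['k1'],np.array(W['K']).round(1).tolist())
print('foot pts',[atz(W,391+a/3,104+b/3,.002).round(4) for a,b in ((118,245),(405,240),(290,133))])
print('rim pts',[atz(W,391+a/3,104+b/3,.084).round(4) for a,b in ((548,290),(158,300),(380,121),(335,497))])
V=np.array(W['view']);cam=-V[:3,:3].T@V[:3,3];print('cam-tcp',cam-t, 'w1 was',np.array([ 0.38252318,-0.28009138,0.37248124])-np.array([.44481,-.30644,.22984]))
S=camera('side');C=camera('scene')
for n,f in (('side',S),('scene',C),('wrist',W)):
    L=silhouettes('dock',f) if n!='wrist' else []
    for d in L[:4]:
        b=mbb(d);print(n,round(d['conf'],2),b,atz(f,(b[0]+b[2])/2,(b[1]+b[3])/2+3,.01).round(4))
for x in ([.5743,-.0053],[.5675,-.0175],[.57,-.0125]):
    for r,z in ((.0655,.084),(.064,0)):
        for n,f in (('side',S),('scene',C)):
            u=np.array([proj(f,a) for a in circ(r,z)+np.r_[x,0]]);print(x,z,n,u.min(0).round(1),u.max(0).round(1))
im=cv2.imread('pics/side0.png')[205:305,290:390];a=cv2.resize(im,(400,400),interpolation=3)
im=cv2.imread('pics/scene0.png')[200:300,280:380];b=cv2.resize(im,(400,400),interpolation=3);cv2.imwrite('pics/cc.png',np.hstack([a,b]))
E
```

```text
k1 0.015884767570463493 [[368.8, 0.0, 319.0], [0.0, 368.8, 239.8], [0.0, 0.0, 1.0]]
foot pts [array([ 0.5354, -0.0603,  0.002 ]), array([0.578 , 0.0471, 0.002 ]), array([0.5194, 0.0158, 0.002 ])]
rim pts [array([0.5861, 0.0484, 0.084 ]), array([ 0.5395, -0.0724,  0.084 ]), array([0.511 , 0.0107, 0.084 ]), array([ 0.6308, -0.036 ,  0.084 ])]
cam-tcp [-0.0620702   0.02601976  0.14312623] w1 was [-0.06228682  0.02634862  0.14264124]
side 0.79 [167. 213. 208. 245.] [0.3616 0.3052 0.01  ]
side 0.77 [247. 226. 286. 258.] [0.4934 0.1569 0.01  ]
side 0.6 [227. 202. 264. 229.] [0.501  0.2865 0.01  ]
scene 0.72 [171. 233. 204. 258.] [0.3609 0.2981 0.01  ]
scene 0.62 [215. 218. 247. 239.] [0.4992 0.2848 0.01  ]
[0.5743, -0.0053] 0.084 side [303.5 223.2] [369.5 260.1]
[0.5743, -0.0053] 0.084 scene [301.3 218.5] [354.5 243.2]
[0.5743, -0.0053] 0 side [305.7 256.3] [367.4 294. ]
[0.5743, -0.0053] 0 scene [302.7 247.3] [353.2 273. ]
[0.5675, -0.0175] 0.084 side [303.6 226.8] [370.4 264.5]
[0.5675, -0.0175] 0.084 scene [303.  220.8] [356.7 245.9]
[0.5675, -0.0175] 0 side [305.8 260. ] [368.1 298.6]
[0.5675, -0.0175] 0 scene [304.4 249.7] [355.3 275.9]
[0.57, -0.0125] 0.084 side [303.4 225.4] [369.9 262.7]
[0.57, -0.0125] 0.084 scene [302.2 219.9] [355.7 244.8]
[0.57, -0.0125] 0 side [305.6 258.5] [367.7 296.8]
[0.57, -0.0125] 0 scene [303.6 248.8] [354.4 274.8]
```

View pics/cc.png

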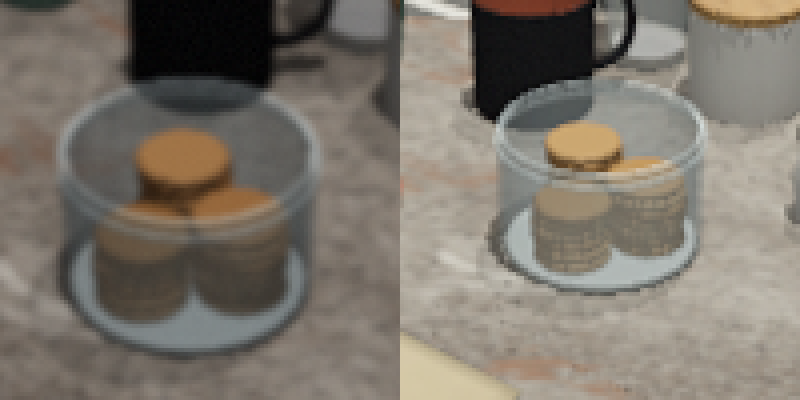

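The enlarged crops and the wrist points (foot and rim) agree on a centre near (0.571, -0.012). The plug foot has about 10 mm of play there. I'll move over it.

Request:
{"op": "drive_tool", "data": {
  "increments": [
    [[8,18,0],[0,0,0],0.0],
    [[13,30,0],[0,0,0],0.0],
    [[13,30,0],[0,0,0],0.0],
    [[14,32,0],[0,0,0],0.0],
    [[13,30,-10],[0,0,0],0.0],
    [[10,24,-30],[0,0,0],0.0],
    [[6,14,-40],[0,0,0],0.0],
    [[0,0,-40],[0,0,0],0.0]
  ]
}}

```text
clock: 8.17
eef_pos: [0.5739, -0.0095, 0.1941]
tool_rot: [0.193, 0.981, 0.001, 0.002]
ft_force: [0.4, -0.4, -2.1]
grip_width: 0.0353
grasp_force: 60.4
```

Request:
{"op": "drive_tool", "data": {
  "increments": [
    [[0,0,-36],[0,0,0],0.0],
    [[0,0,-20],[0,0,0],0.0],
    [[0,0,-6],[0,0,0],0.0],
    [[0,0,0],[0,0,0],0.0],
    [[0,0,0],[0,0,0],0.0],
    [[0,0,0],[0,0,0],0.0]
  ]
}}

```text
clock: 8.67
eef_pos: [0.5735, -0.0131, 0.1348]
tool_rot: [0.195, 0.981, 0.0, 0.002]
ft_force: [-0.3, -0.9, -1.6]
grip_width: 0.0351
grasp_force: 60.3
```

```bash
python3 - <<'E'
from c import *
o=get_obs();print(o['clock'],o['eef_pos'],o['tool_rot'],o['ft_force'])
t=np.array(o['eef_pos'])
out=[]
for n,(x,y) in (('side',(285,190)),('scene',(280,180))):
    p=camera(n);im=p['image'][:,:,::-1].copy()
    a=cv2.resize(im[y:y+120,x:x+100],(400,480),interpolation=3);out.append(a)
    print(n,'lid',[mbb(d) for d in silhouettes('lid',p)[:1]],pc(p,t-[0,0,.029],'lid',0).round(1),'cont',[mbb(d) for d in silhouettes('container',p)[:1]])
cv2.imwrite('pics/hov.png',np.hstack(out))
E
```

```text
8.6667 [ 0.57353525 -0.01314257  0.13475042] [1.95287950e-01 9.80743401e-01 3.96962663e-04 2.19984192e-03] [-0.29554065 -0.90678473 -1.64649648]
side lid [array([304., 205., 373., 246.])] [303.5 204.7 373.3 248. ] cont [array([304., 235., 369., 293.])]
scene lid [array([304., 203., 358., 232.])] [302.4 202.3 357.9 233.1] cont [array([303., 225., 356., 272.])]
```

View pics/hov.png

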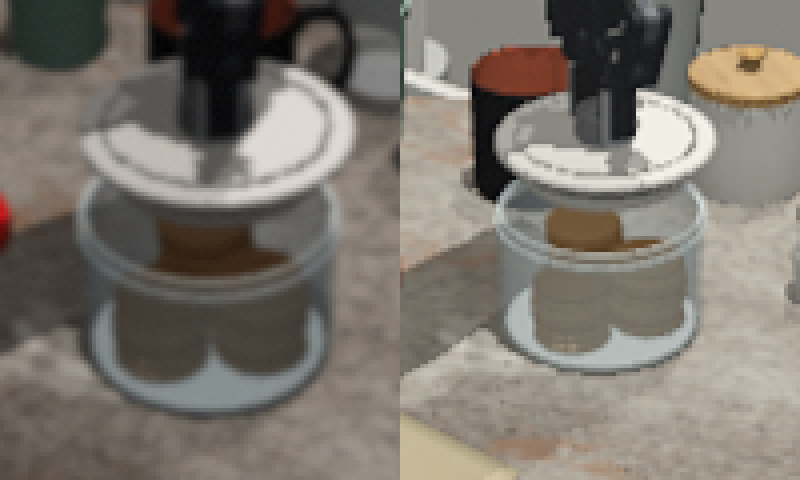

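The lid sits about 2 px (side) and 1 px (scene) right of the mouth, so I'll shift it by (-3,+2) mm and lower it while watching the force.

Request:
{"op": "drive_tool", "data": {
  "increments": [
    [[-3,2,0],[0,0,0],0.0],
    [[0,0,0],[0,0,0],0.0],
    [[0,0,-6],[0,0,0],0.0],
    [[0,0,-6],[0,0,0],0.0],
    [[0,0,-4],[0,0,0],0.0],
    [[0,0,-4],[0,0,0],0.0],
    [[0,0,0],[0,0,0],0.0],
    [[0,0,0],[0,0,0],0.0]
  ]
}}

```text
clock: 9.63
eef_pos: [0.5684, -0.011, 0.1117]
tool_rot: [0.195, 0.981, -0.0, -0.001]
ft_force: [-0.5, -0.5, -1.0]
grip_width: 0.0353
grasp_force: 60.3
```

Request:
{"op": "drive_tool", "data": {
  "increments": [
    [[0,0,-4],[0,0,0],0.0],
    [[0,0,-3],[0,0,0],0.0],
    [[0,0,0],[0,0,0],0.0],
    [[0,0,0],[0,0,0],0.0]
  ]
}}

```text
clock: 9.97
eef_pos: [0.5688, -0.0114, 0.1053]
tool_rot: [0.195, 0.981, -0.0, 0.0]
ft_force: [-0.2, -2.8, -2.1]
grip_width: 0.0352
grasp_force: 60.2
```

Request:
{"op": "drive_tool", "data": {
  "increments": [
    [[0,-2,0],[0,0,0],0.0],
    [[0,0,-2],[0,0,0],0.0],
    [[0,0,-2],[0,0,0],0.0],
    [[0,0,0],[0,0,0],0.0],
    [[0,0,0],[0,0,0],0.0]
  ]
}}

```text
clock: 10.38
eef_pos: [0.5691, -0.0129, 0.1015]
tool_rot: [0.195, 0.981, 0.0, 0.0]
ft_force: [1.7, -0.1, -0.3]
grip_width: 0.0349
grasp_force: 60.5
```

Request:
{"op": "drive_tool", "data": {
  "increments": [
    [[0,0,-1],[0,0,0],0.0],
    [[0,0,-1],[0,0,0],0.0],
    [[0,0,0],[0,0,0],0.0]
  ]
}}

```text
clock: 10.63
eef_pos: [0.5694, -0.0129, 0.1006]
tool_rot: [0.195, 0.981, 0.0, 0.001]
ft_force: [0.1, -0.7, 4.8]
grip_width: 0.035
grasp_force: 61.1
```

Request:
{"op": "drive_tool", "data": {
  "increments": [
    [[0,0,-1],[0,0,0],0.0],
    [[0,0,-1],[0,0,0],0.0],
    [[0,0,-1],[0,0,0],0.0],
    [[0,0,0],[0,0,0],0.0]
  ]
}}

```text
clock: 10.97
eef_pos: [0.5697, -0.0129, 0.0989]
tool_rot: [0.195, 0.981, 0.0, 0.002]
ft_force: [-2.4, -0.3, 11.4]
grip_width: 0.0351
grasp_force: 61.6
```

Request:
{"op": "drive_tool", "data": {
  "increments": [
    [[0,0,-1],[0,0,0],0.0],
    [[0,0,-1],[0,0,0],0.0],
    [[0,0,0],[0,0,0],0.0]
  ]
}}

```text
clock: 11.22
eef_pos: [0.5694, -0.0126, 0.0965]
tool_rot: [0.195, 0.981, 0.001, 0.001]
ft_force: [-2.5, 0.2, 9.5]
grip_width: 0.0352
grasp_force: 61.4
```

Request:
{"op": "drive_tool", "data": {
  "increments": [
    [[0,0,-1],[0,0,0],0.0],
    [[0,0,-1],[0,0,0],0.0],
    [[0,0,0],[0,0,0],0.0]
  ]
}}

```text
clock: 11.47
eef_pos: [0.5693, -0.0131, 0.0938]
tool_rot: [0.195, 0.981, -0.0, 0.001]
ft_force: [-1.2, -0.9, 8.0]
grip_width: 0.0349
grasp_force: 61.3
```

Request:
{"op": "drive_tool", "data": {
  "increments": [
    [[0,0,-1],[0,0,0],0.0],
    [[0,0,-1],[0,0,0],0.0],
    [[0,0,0],[0,0,0],0.0]
  ]
}}

```text
clock: 11.72
eef_pos: [0.5694, -0.0131, 0.0938]
tool_rot: [0.195, 0.981, 0.0, 0.002]
ft_force: [-5.8, 0.3, 18.5]
grip_width: 0.0354
grasp_force: 62.3
```

The motion stops at TCP z 0.0938, which is where flange meets rim (0.065+0.029), and the force is rising. I'll give one firmer press, then ease off and release.

Request:
{"op": "drive_tool", "data": {
  "increments": [
    [[0,0,-2],[0,0,0],0.0],
    [[0,0,0],[0,0,0],0.0],
    [[0,0,0],[0,0,0],0.0]
  ]
}}

```text
clock: 11.97
eef_pos: [0.5694, -0.0131, 0.0937]
tool_rot: [0.195, 0.981, 0.0, 0.002]
ft_force: [-9.4, -0.7, 28.4]
grip_width: 0.0353
grasp_force: 63.4
```

Request:
{"op": "drive_tool", "data": {
  "increments": [
    [[0,0,2],[0,0,0],0.0],
    [[0,0,2],[0,0,0],0.0],
    [[0,0,0],[0,0,0],0.6],
    [[0,0,0],[0,0,0],0.6],
    [[0,0,0],[0,0,0],0.6],
    [[0,0,0],[0,0,0],0.6]
  ]
}}

```text
clock: 12.47
eef_pos: [0.5683, -0.0128, 0.0916]
tool_rot: [0.195, 0.981, -0.0, -0.001]
ft_force: [-0.3, 0.5, 0.1]
grip_width: 0.0515
grasp_force: 0.0
```

Request:
{"op": "drive_tool", "data": {
  "increments": [
    [[0,0,10],[0,0,0],0.6],
    [[0,0,25],[0,0,0],0.6],
    [[0,0,40],[0,0,0],0.7],
    [[0,0,40],[0,0,0],0.8],
    [[-10,35,20],[0,0,0],0.8],
    [[-10,38,10],[0,0,0],0.8],
    [[-8,20,0],[0,0,0],0.8],
    [[0,0,0],[0,0,0],0.8]
  ]
}}

```text
clock: 13.13
eef_pos: [0.5401, 0.0838, 0.2395]
tool_rot: [0.193, 0.981, 0.001, 0.001]
ft_force: [0.1, 0.2, 0.1]
grip_width: 0.0682
grasp_force: 0.0
```

```bash
python3 - <<'E'
from c import *
o=get_obs();print(o['clock'],o['eef_pos'],o['ft_force'],o['joint_pos'].round(2) if hasattr(o['joint_pos'],'round') else o['joint_pos'])
out=[]
P={n:camera(n) for n in ('side','scene')}
Q=np.vstack([circ(*c) for c in M['lid']])
def bb(p,x):
    u=np.array([proj(p,a) for a in Q+x]);return np.r_[u.min(0),u.max(0)]
L={}
for n,(x,y) in (('side',(285,190)),('scene',(280,180))):
    p=P[n];im=p['image'][:,:,::-1].copy()
    out.append(cv2.resize(im[y:y+120,x:x+100],(400,480),interpolation=3))
    for d in silhouettes('lid',p)[:3]:
        b=mbb(d)
        if abs(b[0]-304)<10: L[n]=b;print(n,d['conf'],b)
if L:
    s=least_squares(lambda x:np.concatenate([bb(P[n],x)-L[n] for n in L]),[.57,-.013,.065],loss='soft_l1');print('lid',s.x.round(4))
for n in P: print(n,'pred home',bb(P[n],np.array([.5694,-.0129,.065])).round(1))
cv2.imwrite('pics/lidon.png',np.hstack(out))
E
```

```text
13.1333 [0.54005325 0.08380968 0.23951958] [0.13389339 0.19934674 0.07237195] [0.15 0.33 0.15 1.39 0.   0.54]
side 0.61 [303. 222. 370. 261.]
lid [0.5886 0.0171 0.0479]
side pred home [302.4 222.3 370.7 266.1]
scene pred home [301.5 217.3 356.4 248.8]
```

View pics/lidon.png

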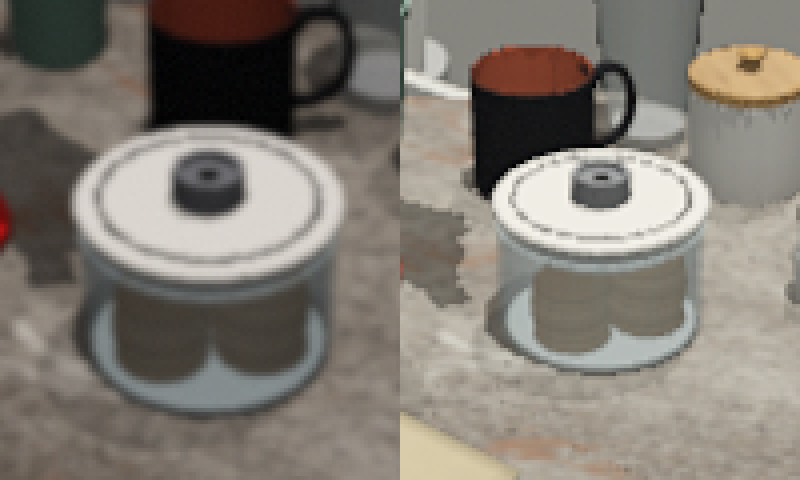

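The lid is seated level on the container, which has not moved. It spans side (303..370, 222), where (302..371, 222) was predicted for a seated lid. Next is the pump: I'll hover over it and refine its pose numerically with the wrist camera.

Request:
{"op": "drive_tool", "data": {
  "increments": [
    [[-5,25,10],[0,0,0],1.0],
    [[-7,38,10],[0,0,0],1.0],
    [[-7,38,0],[0,0,0],1.0],
    [[-7,38,0],[0,0,0],1.0],
    [[-7,38,0],[0,0,0],1.0],
    [[-4,28,0],[0,0,0],1.0],
    [[0,0,0],[0,0,0],1.0],
    [[0,0,0],[0,0,0],1.0]
  ]
}}

```text
clock: 14.0
eef_pos: [0.5038, 0.2854, 0.2564]
tool_rot: [0.194, 0.981, -0.001, -0.0]
ft_force: [-0.3, -0.6, -0.4]
grip_width: 0.0853
grasp_force: 0.0
```

```bash
python3 - <<'E'
from c import *
W=camera('wrist');o=get_obs();t=np.array(o['eef_pos']);print(o['clock'],t,o['grip_width'])
save(W,'w4.png')
x0=np.array([.503,.2894,.004]);print('pred top c',proj(W,x0+[0,0,.14]),pc(W,x0,'pump',0).round(1),'dock',pc(W,x0,'dock',0).round(1))
for q in ('pump','dock'):
    for d in silhouettes(q,W)[:3]: print(q,round(d['conf'],2),mbb(d),np.array(d['region']).sum())
# top disc: bright circle near prediction
g=cv2.cvtColor(W['image'],cv2.COLOR_RGB2GRAY);c=proj(W,x0+[0,0,.14])
u=np.array([proj(W,a) for a in circ(.022,.144)+[.503,.2894,0]]);print('r px',np.ptp(u,axis=0)/2)
h=cv2.HoughCircles(cv2.GaussianBlur(g,(5,5),0),cv2.HOUGH_GRADIENT_ALT,1.5,10,param1=120,param2=.6,minRadius=20,maxRadius=90)
if h is not None:
    for a in h[0][:10]: print('hough',a,atz(W,a[0],a[1],.144).round(4))
V=np.array(W['view']);print('cam',(-V[:3,:3].T@V[:3,3]).round(4))
E
```

```text
14.05 [0.50403652 0.28428735 0.2566065 ] 0.0851006805185636
pred top c [323.96993034 232.88685128] [293.1 187.4 354.8 262.1] dock [280.  156.9 365.3 241.6]
pump 0.88 [302. 182. 362. 257.] 3493
pump 0.62 [ 38. 300. 151. 353.] 3504
dock 0.96 [161. 199. 246. 279.] 5407
dock 0.83 [285. 157. 371. 232.] 3160
dock 0.75 [233.   9. 327. 113.] 7827
r px [30.83689335 29.88506889]
hough [274.5      58.5      33.99377] [0.3863 0.3035 0.144 ]
hough [201.       241.5       30.716372] [0.4753 0.2054 0.144 ]
hough [201.       241.5       42.083107] [0.4753 0.2054 0.144 ]
hough [394.5     379.5      44.48002] [0.6363 0.2957 0.144 ]
hough [538.5      277.5       70.642265] [0.5942 0.4219 0.144 ]
hough [408.       342.        63.099453] [0.6086 0.3165 0.144 ]
hough [118.5    291.      59.1052] [0.4861 0.1313 0.144 ]
hough [477.        30.        47.854843] [0.4197 0.4251 0.144 ]
hough [274.5      58.5      45.92706] [0.3863 0.3035 0.144 ]
hough [334.5      229.5       27.470352] [0.5036 0.2973 0.144 ]
cam [0.4413 0.3118 0.3989]
```

Request:
{"op": "drive_tool", "data": {
  "increments": [
    [[-2,11,-20],[0,0,0],1.0],
    [[0,0,-15],[0,0,0],1.0],
    [[0,0,0],[0,0,0],1.0],
    [[0,0,0],[0,0,0],1.0],
    [[0,0,0],[0,0,0],1.0]
  ]
}}

```text
clock: 14.57
eef_pos: [0.5025, 0.295, 0.2233]
tool_rot: [0.196, 0.981, 0.0, 0.0]
ft_force: [-0.1, -0.2, 0.2]
grip_width: 0.0854
grasp_force: 0.0
```

```bash
python3 - <<'E'
from c import *
W=camera('wrist');o=get_obs();t=np.array(o['eef_pos']);print(o['clock'],t)
for q in ('pump','dock'):
    Q=np.vstack([circ(*c) for c in M[q]])
    z=.004 if q=='pump' else 0
    def bb(x):
        u=np.array([proj(W,a) for a in Q+np.r_[x,z]]);return np.r_[u.min(0),u.max(0)]
    for d in silhouettes(q,W)[:3]:
        b=mbb(d)
        if abs((b[0]+b[2])/2-320)>40 or b[1]<100: continue
        w=[1,0,1,1] if q=='pump' else [1,1,1,0]
        s=least_squares(lambda x:(bb(x)-b)*w,[.502,.296],loss='soft_l1');print(q,d['conf'],b,s.x.round(4),(bb(s.x)-b).round(1))
g=cv2.cvtColor(W['image'],cv2.COLOR_RGB2GRAY)
h=cv2.HoughCircles(cv2.GaussianBlur(g,(5,5),0),cv2.HOUGH_GRADIENT_ALT,1.5,10,param1=120,param2=.5,minRadius=20,maxRadius=60)
for a in (h[0] if h is not None else []):
    X=atz(W,a[0],a[1],.144)
    if np.hypot(X[0]-.502,X[1]-.296)<.02: print('hough',a,X.round(4))
E
```

```text
14.6167 [0.50263859 0.29538317 0.22366061]
pump 0.81 [286. 193. 353. 280.] [0.5014 0.296 ] [-1.6  0.5  1.5  0. ]
dock 0.73 [272. 164. 366. 240.] [0.5055 0.2939] [ 1.3 -0.1 -1.3 14. ]
hough [319.5     256.5      35.09065] [0.507  0.2937 0.144 ]
```

```bash
python3 - <<'E'
from c import *
W=camera('wrist');im=W['image']
print([ (v,*im[v,319]) for v in range(180,310,4)])
print([ (u,*im[256,u]) for u in range(270,372,4)])
for x in ((.5014,.296),(.5065,.2938)):
    for z in (.144,.136): u=np.array([proj(W,a) for a in circ(.022,z)+np.r_[x,0]]);print(x,z,u.min(0).round(1),u.max(0).round(1))
E
```

```text
[(180, np.uint8(143), np.uint8(144), np.uint8(140)), (184, np.uint8(128), np.uint8(129), np.uint8(124)), (188, np.uint8(238), np.uint8(239), np.uint8(235)), (192, np.uint8(220), np.uint8(221), np.uint8(214)), (196, np.uint8(87), np.uint8(90), np.uint8(89)), (200, np.uint8(92), np.uint8(93), np.uint8(90)), (204, np.uint8(93), np.uint8(94), np.uint8(91)), (208, np.uint8(94), np.uint8(93), np.uint8(92)), (212, np.uint8(92), np.uint8(93), np.uint8(89)), (216, np.uint8(94), np.uint8(95), np.uint8(92)), (220, np.uint8(107), np.uint8(107), np.uint8(104)), (224, np.uint8(160), np.uint8(161), np.uint8(155)), (228, np.uint8(167), np.uint8(168), np.uint8(163)), (232, np.uint8(181), np.uint8(181), np.uint8(177)), (236, np.uint8(170), np.uint8(171), np.uint8(167)), (240, np.uint8(103), np.uint8(105), np.uint8(107)), (244, np.uint8(104), np.uint8(106), np.uint8(109)), (248, np.uint8(102), np.uint8(104), np.uint8(105)), (252, np.uint8(102), np.uint8(105), np.uint8(106)), (256, np.uint8(100), np.uint8(103), np.uint8(106)), (260, np.uint8(100), np.uint8(101), np.uint8(104)), (264, np.uint8(98), np.ui
[... 1451 characters left out ...]
np.uint8(106), np.uint8(107)), (338, np.uint8(168), np.uint8(169), np.uint8(164)), (342, np.uint8(167), np.uint8(166), np.uint8(162)), (346, np.uint8(163), np.uint8(162), np.uint8(158)), (350, np.uint8(131), np.uint8(129), np.uint8(125)), (354, np.uint8(189), np.uint8(185), np.uint8(174)), (358, np.uint8(185), np.uint8(179), np.uint8(167)), (362, np.uint8(181), np.uint8(175), np.uint8(164)), (366, np.uint8(173), np.uint8(169), np.uint8(156)), (370, np.uint8(140), np.uint8(135), np.uint8(129))]
(0.5014, 0.296) 0.144 [283.2 213. ] [353.1 280. ]
(0.5014, 0.296) 0.136 [284.3 210.5] [352.  275.5]
(0.5065, 0.2938) 0.144 [283.3 221.8] [352.8 288. ]
(0.5065, 0.2938) 0.136 [284.4 219. ] [351.7 283.3]
```

The grey button on the pump's top is centred at (320,253), which gives a pump axis of (0.505, 0.2945). That matches the dock fit. I'll descend and grip.

Request:
{"op": "drive_tool", "data": {
  "increments": [
    [[2.5,-1,-20],[0,0,0],1.0],
    [[0,0,-35],[0,0,0],1.0],
    [[0,0,-35],[0,0,0],1.0],
    [[0,0,-30],[0,0,0],1.0],
    [[0,0,-12],[0,0,0],1.0],
    [[0,0,-5],[0,0,0],1.0],
    [[0,0,0],[0,0,0],1.0],
    [[0,0,0],[0,0,0],1.0]
  ]
}}

```text
clock: 15.43
eef_pos: [0.5051, 0.2955, 0.0866]
tool_rot: [0.195, 0.981, 0.001, 0.001]
ft_force: [-0.4, 1.0, 0.6]
grip_width: 0.0851
grasp_force: 0.0
```

Request:
{"op": "drive_tool", "data": {
  "increments": [
    [[0,0,0],[0,0,0],0.6],
    [[0,0,0],[0,0,0],0.5],
    [[0,0,0],[0,0,0],0.0],
    [[0,0,0],[0,0,0],0.0],
    [[0,0,0],[0,0,0],0.0],
    [[0,0,0],[0,0,0],0.0]
  ]
}}

```text
clock: 15.93
eef_pos: [0.5049, 0.2953, 0.0869]
tool_rot: [0.195, 0.981, 0.001, 0.001]
ft_force: [-0.0, -0.4, 6.2]
grip_width: 0.043
grasp_force: 60.8
```

Request:
{"op": "drive_tool", "data": {
  "increments": [
    [[0,0,5],[0,0,0],0.0],
    [[0,0,12],[0,0,0],0.0],
    [[0,0,20],[0,0,0],0.0],
    [[0,0,28],[0,0,0],0.0],
    [[0,0,30],[0,0,0],0.0],
    [[0,0,30],[0,0,0],0.0],
    [[0,0,20],[0,0,0],0.0],
    [[0,0,0],[0,0,0],0.0]
  ]
}}

```text
clock: 16.6
eef_pos: [0.5063, 0.2963, 0.2357]
tool_rot: [0.195, 0.981, 0.003, 0.003]
ft_force: [1.0, 0.4, -0.8]
grip_width: 0.043
grasp_force: 61.3
```

Request:
{"op": "drive_tool", "data": {
  "increments": [
    [[3,-15,0],[0,0,0],0.0],
    [[6,-30,0],[0,0,0],0.0],
    [[8,-38,0],[0,0,0],0.0],
    [[7,-38,0],[0,0,0],0.0],
    [[6,-30,0],[0,0,0],0.0],
    [[4,-20,0],[0,0,0],0.0],
    [[0,0,0],[0,0,0],0.0],
    [[0,0,0],[0,0,0],0.0]
  ]
}}

```text
clock: 17.27
eef_pos: [0.5372, 0.122, 0.2283]
tool_rot: [0.197, 0.98, -0.001, -0.002]
ft_force: [0.0, 0.0, -2.0]
grip_width: 0.043
grasp_force: 61.5
```

```bash
python3 - <<'E'
from c import *
o=get_obs();t=np.array(o['eef_pos']);print(o['clock'],t,o['tool_rot'],o['grip_width'],o['ft_force'])
x=t-[0,0,.083]
for n in ('side','scene','wrist'):
    p=camera(n);save(p,'p_'+n+'.png')
    for d in silhouettes('pump',p)[:2]:
        m=np.array(d['region']);b=mbb(d);print(n,round(d['conf'],2),b)
        if n!='wrist':
            c=proj(p,x+[0,0,.04]);
            if abs((b[0]+b[2])/2-c[0])<30:
                for z in (.03,.045,.06):
                    q=proj(p,x+[0,0,z]);r=int(round(q[1]));u=np.where(m[r])[0];print('  z',z,'pred axis',q.round(1),'obs',u.min() if len(u) else None,u.max() if len(u) else None)
                print('  pred tip',proj(p,x),'neck',proj(p,x+[0,0,.026]))
    if n=='wrist':
        for q in ('lid','valve'):
            for d in silhouettes(q,p)[:3]: print(q,round(d['conf'],2),mbb(d))
        L=np.array([.5694,-.0129,.065]);print('pred lid',pc(p,L,'lid',0).round(1),'housing',proj(p,L+[0,0,.044]))
E
```

```text
17.2667 [0.53723339 0.12204517 0.22825309] [ 1.96704004e-01  9.80460809e-01 -7.20025503e-04 -1.90209831e-03] 0.04296206595194794 [ 0.04596762  0.02511486 -2.01313179]
side 0.62 [273. 128. 296. 192.]
  z 0.03 pred axis [287.3 179.7] obs 278 295
  z 0.045 pred axis [286.9 173. ] obs 277 296
  z 0.06 pred axis [286.5 166.3] obs 277 295
  pred tip [288.06911988 192.62099452] neck [287.40558976 181.40488588]
scene 0.66 [269. 144. 287. 198.]
  z 0.03 pred axis [279.5 187.3] obs 270 287
  z 0.045 pred axis [279.2 181.7] obs 270 287
  z 0.06 pred axis [279.  176.1] obs 270 287
  pred tip [279.94675773 198.32485381] neck [279.51756614 188.79297395]
wrist 0.61 [247. 225. 391. 410.]
lid 0.75 [103. 247. 248. 352.]
valve 0.58 [103. 246. 248. 352.]
pred lid [100.9 243.7 262.9 390.6] housing [173.9035069  333.16259415]
```

```bash
python3 - <<'E'
from c import *
p=camera('wrist')
g=cv2.cvtColor(p['image'],cv2.COLOR_RGB2GRAY)
r=g[290:380,130:240]
for th in (45,80,120):
    n,l,s,c=cv2.connectedComponentsWithStats((r<th).astype(np.uint8))
    for i in range(1,n):
        if s[i,4]>30: print(th,s[i]+[130,290,0,0,0],c[i]+[130,290])
print('row333',g[333,120:250:4].tolist(),'col174',g[270:400:4,174].tolist())
X=np.array([.5694,-.0129,.065])
for rr,z in ((.018,.044),(.019,.026),(.0135,.044)):
    u=np.array([proj(p,a) for a in circ(rr,z)+X]);print(rr,u.min(0).round(1),u.max(0).round(1))
E
```

```text
45 [ 130  298  110   82 4861] [190.86257972 354.99403415]
45 [171 327  11   9  76] [176.07894737 331.13157895]
80 [ 130  298  110   82 5603] [191.53275031 350.69177226]
80 [170 326  13  11 105] [176.12380952 331.11428571]
120 [ 130  296  110   84 5828] [191.40991764 349.70710364]
120 [170 326  13  12 127] [176.09448819 331.33858268]
row333 [135, 245, 245, 245, 245, 245, 245, 245, 197, 141, 87, 157, 157, 39, 38, 37, 152, 156, 150, 100, 43, 17, 22, 20, 21, 19, 20, 24, 18, 19, 92, 97, 24] col174 [246, 246, 246, 245, 246, 246, 245, 245, 234, 61, 57, 118, 150, 156, 78, 39, 43, 153, 160, 104, 19, 18, 20, 17, 21, 18, 45, 38, 23, 24, 28, 26, 26]
0.018 [150.9 311.5] [196.6 352.2]
0.019 [159.1 300.5] [204.6 341.3]
0.0135 [156.6 316.7] [190.9 347.2]
```

```bash
python3 - <<'E'
from c import *
p=camera('wrist');o=get_obs();t=np.array(o['eef_pos']);print(o['clock'],t,proj(p,[.5694,-.0129,.104]),atz(p,176.1,331.2,.104))
for n in ('side','scene'):
    q=camera(n);g=cv2.cvtColor(q['image'],cv2.COLOR_RGB2GRAY);c=proj(q,[.5694,-.0129,.104]);u,v=c.round().astype(int);print(n,c)
    r=255-g[v-5:v+6,u-6:u+7].astype(float);r=np.clip(r-np.percentile(r,75),0,None);yy,xx=np.mgrid[v-5:v+6,u-6:u+7];print((r*xx).sum()/r.sum(),(r*yy).sum()/r.sum());print(g[v-5:v+6,u-6:u+7])
E
```

```text
17.7667 [0.53813456 0.12465073 0.23036057] [176.29603305 328.83373455] [ 0.571224   -0.01405652  0.104     ]
side [336.43727477 234.76043038]
334.46774193548384 238.31451612903226
[[100  80  77  83  90  92  95  93  89  82  77  74  73]
 [ 90  84  93 100 101  99  97  96  97  98  97  92  83]
 [ 99 100 106 104  95  79  73  70  75  89 102 105 101]
 [102 107 109 106  85  59  41  40  50  76  97 108 107]
 [ 93 102 108 105  89  67  50  50  62  82 101 108 107]
 [ 72  87  96 100  97  86  78  80  88  97 103 102  95]
 [ 49  62  71  77  85  85  84  87  91  90  84  77  69]
 [ 38  46  49  58  61  63  65  68  69  66  60  53  49]
 [ 39  41  43  47  48  48  47  50  50  48  48  45  43]
 [ 40  41  43  43  43  44  45  47  46  46  44  46  43]
 [ 45  41  42  44  45  45  45  45  46  46  44  44  42]]
scene [328.91475059 224.68206841]
327.6006006006006 226.64114114114113
[[217 196 162 145 163 149 138 141 143 162 169 152 169]
 [226 194 145 110 103 105 110 109  98  99  87 106 154]
 [191 144 115 134 144 152 156 158 153 148 135  98 105]
 [164 140 147 164 168 149 126 121 126 159 164 151 129]
 [131 133 162 167 168 116  50  34  45 131 162 170 154]
 [113  95 121 137 153 142 138 141 131 139 151 140 122]
 [ 99  70  74  92 112 126 129 131 126 122 116  94  83]
 [ 85  73  81  84  85  86  85  86  88  89  88  88  86]
 [ 76  74  81  85  87  81  86  90  89  89  89  87  85]
 [ 70  72  79  83  87  85  88  91  90  89  89  87  82]
 [136  73  73  79  83  86  87  87  87  87  85  81  75]]
```

Request:
{"op": "drive_tool", "data": {
  "increments": [
    [[4,-18,0],[0,0,0],0.0],
    [[8,-32,0],[0,0,0],0.0],
    [[8,-32,0],[0,0,0],0.0],
    [[7,-30,0],[0,0,0],0.0],
    [[4,-18,0],[0,0,0],0.0],
    [[2,-8,-10],[0,0,0],0.0],
    [[0,0,-10],[0,0,0],0.0],
    [[0,0,0],[0,0,0],0.0]
  ]
}}

```text
clock: 18.53
eef_pos: [0.5694, -0.0135, 0.2071]
tool_rot: [0.195, 0.981, -0.0, -0.003]
ft_force: [0.4, 0.9, -3.4]
grip_width: 0.0431
grasp_force: 61.6
```

Request:
{"op": "drive_tool", "data": {
  "increments": [
    [[0,0,0],[0,0,0],0.0],
    [[0,0,0],[0,0,0],0.0],
    [[0,0,0],[0,0,0],0.0]
  ]
}}

```text
clock: 18.78
eef_pos: [0.5712, -0.0126, 0.2106]
tool_rot: [0.194, 0.981, 0.0, 0.0]
ft_force: [-0.9, 0.5, -2.3]
grip_width: 0.0426
grasp_force: 61.6
```

```bash
python3 - <<'E'
from c import *
o=get_obs();t=np.array(o['eef_pos']);print(o['clock'],t,o['tool_rot'],o['ft_force'],o['ft_torque'])
x=t-[0,0,.083]
for n in ('side','scene'):
    p=camera(n);save(p,'q_'+n+'.png');g=cv2.cvtColor(p['image'],cv2.COLOR_RGB2GRAY)
    for z in (.05,.035,.02,.003):
        q=proj(p,x+[0,0,z]);r=int(round(q[1]));c=int(round(q[0]));print(n,z,q.round(1),c-14,g[r,c-14:c+15].tolist())
    for d in silhouettes('pump',p)[:1]:
        m=np.array(d['region']);print(mbb(d),[(r,np.where(m[r])[0][[0,-1]].tolist()) for r in range(int(mbb(d)[3])-28,int(mbb(d)[3])+1,4) if m[r].any()])
    L=np.array([t[0],t[1],.065])
    for dz in (.044,.030):
        q=proj(p,L+[0,0,dz]);r=int(round(q[1]))+ (7 if dz<.04 else 0);c=int(round(q[0]));print('housing',q.round(1),c-16,g[r,c-16:c+17].tolist())
E
```

```text
18.7833 [ 0.57123584 -0.01263502  0.21064413] [1.94183088e-01 9.80965283e-01 1.34617886e-04 1.53364971e-04] [-0.90444639  0.48492752 -2.25357773] [0.00496289 0.01825197 0.03954736]
side 0.05 [337.2 201.6] 323 [14, 23, 46, 59, 63, 64, 68, 69, 70, 70, 70, 71, 72, 72, 72, 71, 71, 70, 68, 69, 73, 82, 87, 83, 70, 50, 25, 9, 4]
side 0.035 [337.2 208.5] 323 [17, 23, 46, 65, 74, 73, 74, 72, 72, 73, 73, 72, 72, 75, 72, 73, 72, 73, 74, 77, 80, 82, 81, 80, 73, 50, 26, 7, 4]
side 0.02 [337.2 215.3] 323 [28, 7, 6, 11, 23, 38, 54, 66, 72, 74, 76, 72, 73, 71, 72, 71, 69, 71, 74, 74, 68, 55, 38, 25, 14, 6, 4, 4, 5]
side 0.003 [337.2 222.8] 323 [75, 86, 94, 98, 99, 102, 107, 104, 88, 55, 26, 12, 9, 8, 9, 11, 16, 34, 62, 88, 103, 105, 105, 103, 99, 94, 88, 80, 79]
[325. 159. 348. 224.] [(196, [325, 347]), (200, [325, 347]), (204, [325, 347]), (208, [325, 346]), (212, [326, 346]), (216, [330, 342]), (220, [333, 340]), (224, [335, 338])]
housing [337.2 232.3] 321 [119, 120, 120, 120, 120, 113, 95, 68, 46, 41, 40, 42, 40, 36, 32, 29, 31, 36, 45, 52, 56, 58, 62, 73, 105, 158, 198, 214, 217, 217, 218, 217,
[... 694 characters left out ...]
e 0.003 [329.3 214.6] 315 [21, 20, 20, 21, 24, 19, 19, 21, 19, 21, 20, 20, 23, 22, 21, 21, 21, 16, 25, 86, 108, 107, 106, 106, 106, 113, 118, 119, 120]
[320. 161. 338. 216.] [(188, [321, 337]), (192, [321, 338]), (196, [321, 338]), (200, [320, 338]), (204, [321, 338]), (208, [324, 335]), (212, [326, 333]), (216, [329, 330])]
housing [329.3 222.6] 313 [159, 160, 165, 168, 168, 167, 167, 167, 170, 146, 97, 72, 76, 92, 94, 75, 71, 73, 74, 101, 106, 97, 117, 152, 173, 230, 239, 238, 238, 238, 239, 240, 221]
housing [329.3 227.7] 313 [201, 208, 219, 222, 221, 219, 219, 219, 219, 219, 219, 219, 219, 220, 222, 206, 199, 199, 197, 227, 240, 241, 240, 239, 238, 238, 238, 238, 238, 238, 239, 240, 241]
```

Nozzle and valve hole are aligned within about 1 mm in both views: 336.2 against 336.5 px in side, 329.5 against 330 px in scene. I'll descend gently.

Request:
{"op": "drive_tool", "data": {
  "increments": [
    [[0,0,-5],[0,0,0],0.0],
    [[0,0,-6],[0,0,0],0.0],
    [[0,0,-5],[0,0,0],0.0],
    [[0,0,-3],[0,0,0],0.0],
    [[0,0,0],[0,0,0],0.0],
    [[0,0,0],[0,0,0],0.0],
    [[0,0,0],[0,0,0],0.0]
  ]
}}

```text
clock: 19.57
eef_pos: [0.5714, -0.014, 0.1914]
tool_rot: [0.195, 0.981, 0.0, 0.0]
ft_force: [0.6, 0.3, -1.9]
grip_width: 0.0429
grasp_force: 61.6
```

Request:
{"op": "drive_tool", "data": {
  "increments": [
    [[0,0,-2],[0,0,0],0.0],
    [[0,0,0],[0,0,0],0.0],
    [[0,0,0],[0,0,0],0.0]
  ]
}}

```text
clock: 19.82
eef_pos: [0.5712, -0.014, 0.1894]
tool_rot: [0.195, 0.981, 0.0, -0.0]
ft_force: [-0.6, 0.4, -3.4]
grip_width: 0.0427
grasp_force: 61.6
```

Request:
{"op": "drive_tool", "data": {
  "increments": [
    [[0,0,-2],[0,0,0],0.0],
    [[0,0,0],[0,0,0],0.0],
    [[0,0,0],[0,0,0],0.0]
  ]
}}

```text
clock: 20.07
eef_pos: [0.5711, -0.014, 0.1872]
tool_rot: [0.195, 0.981, -0.0, -0.0]
ft_force: [-0.8, -0.0, -2.3]
grip_width: 0.0427
grasp_force: 61.6
```

With the tip at 0.104, below the housing top at 0.109, there is still no contact force, so the nozzle is inside the pocket.

Request:
{"op": "drive_tool", "data": {
  "increments": [
    [[0,0,-1],[0,0,0],0.0],
    [[0,0,0],[0,0,0],0.0],
    [[0,0,0],[0,0,0],0.0]
  ]
}}

```text
clock: 20.32
eef_pos: [0.5714, -0.014, 0.1867]
tool_rot: [0.195, 0.981, 0.0, 0.0]
ft_force: [-0.6, 0.7, 1.3]
grip_width: 0.0427
grasp_force: 61.7
```

Request:
{"op": "drive_tool", "data": {
  "increments": [
    [[0,0,-1],[0,0,0],0.0],
    [[0,0,0],[0,0,0],0.0],
    [[0,0,0],[0,0,0],0.0]
  ]
}}

```text
clock: 20.57
eef_pos: [0.5714, -0.014, 0.1856]
tool_rot: [0.195, 0.981, 0.0, 0.0]
ft_force: [-1.0, 0.1, 0.5]
grip_width: 0.0426
grasp_force: 61.8
```

Request:
{"op": "drive_tool", "data": {
  "increments": [
    [[0,0,-1],[0,0,0],0.0],
    [[0,0,0],[0,0,0],0.0],
    [[0,0,0],[0,0,0],0.0]
  ]
}}

```text
clock: 20.82
eef_pos: [0.5714, -0.014, 0.1845]
tool_rot: [0.195, 0.981, 0.0, 0.0]
ft_force: [-0.3, 0.0, 0.8]
grip_width: 0.0428
grasp_force: 61.8
```

Request:
{"op": "drive_tool", "data": {
  "increments": [
    [[0,0,-1],[0,0,0],0.0],
    [[0,0,0],[0,0,0],0.0],
    [[0,0,-1],[0,0,0],0.0],
    [[0,0,0],[0,0,0],0.0],
    [[0,0,0],[0,0,0],0.0]
  ]
}}

```text
clock: 21.23
eef_pos: [0.5713, -0.014, 0.1825]
tool_rot: [0.195, 0.981, -0.0, 0.0]
ft_force: [0.1, -1.0, 2.5]
grip_width: 0.043
grasp_force: 61.9
```

Request:
{"op": "drive_tool", "data": {
  "increments": [
    [[0,0,-0.5],[0,0,0],0.0],
    [[0,0,0],[0,0,0],0.0],
    [[0,0,0],[0,0,0],0.0]
  ]
}}

```text
clock: 21.48
eef_pos: [0.5714, -0.014, 0.182]
tool_rot: [0.195, 0.981, 0.0, 0.0]
ft_force: [-0.5, 0.4, 2.6]
grip_width: 0.0428
grasp_force: 62.0
```

```bash
python3 - <<'E'
from c import *
F=[]
for i in range(12):
    p=camera('side' if i%2 else 'scene');o=get_obs();F.append([*o['ft_force'],*o['eef_pos'],*o['ft_torque']])
print(np.mean(F,0).round(4),np.std(F,0)[:3].round(2),o['clock'])
for n in ('side','scene'):
    p=camera(n)
    for q in ('pump','container','lid'): 
        for d in silhouettes(q,p)[:1]: print(n,q,mbb(d))
E
```

```text
[-2.4010e-01 -9.1000e-02  2.7002e+00  5.7130e-01 -1.4000e-02  1.8190e-01
 -6.7900e-02  7.4900e-02  1.6000e-03] [0.41 0.41 0.39] 22.0833
side pump [324. 172. 349. 234.]
side container [305. 252. 367. 293.]
scene pump [320. 172. 339. 224.]
scene container [304. 237. 355. 272.]
scene lid [303. 217. 356. 243.]
```

The mean force of +2.7 N, against a free baseline of about -2.1 N, gives about 4.8 N on the nozzle, which is half travel. The container is where it was, so I'm handing in.

```bash
python3 -c "
from workcell import job_done;print(job_done())"
```

```text
the job is handed in; nothing more can be done
None
```

The job is handed in, with no verdict shown: the lid is seated level on the container, and the pump is held upright with its nozzle in the valve pocket at about 4.8 N (half travel), at 22 s of the 54 s allowed.

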